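# Load the watch-parts baskets on the dryer carriage and lock it

## Task

Before loading, run the empty hanging carriage by its knob through its full travel to check that it slides freely: right up to the stop at the dryer end, then back to the stop at the other end, the loading end, and leave it there while you hang every basket standing on the bench on its channel, each lifted over the anti-jump lip and lowered until its hook tip sits on the channel floor. Then slide the loaded carriage smoothly up to the stop at the dryer end and put the lock pin from its wooden block fully down into the lock tube beside the rail, so that the carriage cannot run back. Do not slam the carriage, and do not knock over or push about the other things on the bench.

Things in the scene. Friction and masses are not known exactly. Their poses are not given: they have to be found in the camera images.
- basket1: steel parts basket with a C-hook, 160 g (2 to 4 are present). Origin: centre of underside, z up. Open tray 66 (x) by 48 mm, 34 mm tall. Flat shank on its -x side (outer face x = -38 mm, 5 mm thick) rises to 112 mm; an arm (z 106 to 112 mm) runs from it to the centre; the hook is open to +x. Black grip tab 12 mm (x) by 20 mm (y) above the arm on the vertical axis, z 112 to 154 mm
- tip1 (a point): lower end of the hook tip of basket1, 80 mm above the middle of its underside; the tip hangs from the arm's end over the tray's centre, 26 mm long, and ends in a flat foot 30 mm (x) by 40 mm (y), 6 mm thick, this point under its middle; axes as the basket's
- basket2: steel parts basket with a C-hook, 160 g (2 to 4 are present). Origin: centre of underside, z up. Open tray 66 (x) by 48 mm, 34 mm tall. Flat shank on its -x side (outer face x = -38 mm, 5 mm thick) rises to 112 mm; an arm (z 106 to 112 mm) runs from it to the centre; the hook is open to +x. Black grip tab 12 mm (x) by 20 mm (y) above the arm on the vertical axis, z 112 to 154 mm
- tip2 (a point): lower end of the hook tip of basket2, 80 mm above the middle of its underside; the tip hangs from the arm's end over the tray's centre, 26 mm long, and ends in a flat foot 30 mm (x) by 40 mm (y), 6 mm thick, this point under its middle; axes as the basket's
- basket3: steel parts basket with a C-hook, 160 g (2 to 4 are present). Origin: centre of underside, z up. Open tray 66 (x) by 48 mm, 34 mm tall. Flat shank on its -x side (outer face x = -38 mm, 5 mm thick) rises to 112 mm; an arm (z 106 to 112 mm) runs from it to the centre; the hook is open to +x. Black grip tab 12 mm (x) by 20 mm (y) above the arm on the vertical axis, z 112 to 154 mm
- tip3 (a point): lower end of the hook tip of basket3, 80 mm above the middle of its underside; the tip hangs from the arm's end over the tray's centre, 26 mm long, and ends in a flat foot 30 mm (x) by 40 mm (y), 6 mm thick, this point under its middle; axes as the basket's
- basket4: steel parts basket with a C-hook, 160 g (2 to 4 are present). Origin: centre of underside, z up. Open tray 66 (x) by 48 mm, 34 mm tall. Flat shank on its -x side (outer face x = -38 mm, 5 mm thick) rises to 112 mm; an arm (z 106 to 112 mm) runs from it to the centre; the hook is open to +x. Black grip tab 12 mm (x) by 20 mm (y) above the arm on the vertical axis, z 112 to 154 mm
- tip4 (a point): lower end of the hook tip of basket4, 80 mm above the middle of its underside; the tip hangs from the arm's end over the tray's centre, 26 mm long, and ends in a flat foot 30 mm (x) by 40 mm (y), 6 mm thick, this point under its middle; axes as the basket's
- rail: fixed aluminium slide rail across in front of the robot, 500 mm along its y, 90 mm wide along x, -x side to the robot; origin: middle of its underside on the bench. +y end = dryer end: a white dryer box with black slots, 120 mm tall, stands behind it (x 110 to 240, y 30 to 230 mm); -y end = loading end
- carriage (a joint): position of the carriage along the rail's y in m: 0 = against the stop at the loading end (-y), 0.16 = against the stop at the dryer end (+y); 2 N of friction, stays where it is left; it is pulled by the knob. A knocked basket swings in the channel for some seconds
- bar (a point): on the carriage: middle of the floor of its hanging channel, 165 mm above the bench, axes as the rail's. Channel 272 mm along y between end posts, 42 mm wide inside (x), floor 8 mm thick; lips front and back 4 mm thick, 14 mm high. Free below for 111 mm. Room for 4 baskets at y = -96, -32, 32, 96 mm: shank on the -x side, tip in the channel, tray beneath
- knob (a point): middle of the black upright knob on top of the carriage's -y end post: 20 mm across, 45 mm tall, this point 23 mm above its underside and 53 mm above the channel floor
- lock_mouth (a point): mouth centre of the lock tube: dark steel block 32 x 32 mm, 40 mm tall, on the robot's side of the rail; upright hole 14 mm across, 34 mm deep, 2 mm chamfer. A flat lug at the carriage's foot (54 mm above the bench, reaching 15 mm past the hole's axis to the robot) clears the hole only at the dryer end, where it stands 14 mm to the +y side of the axis; a pin then blocks it
- block: fixed wooden parking block 50 x 50 x 40 mm, origin: middle of its underside; a 14 mm hole, 34 mm deep, in the middle of its top, in which the lock pin stands at the start
- pin: steel lock pin, 70 g, upright; origin: centre of its foot; z along the pin. Shank 12 mm across with chamfered foot, from 0 to 78 mm; above it a round dark grip head 22 mm across from z = 78 to 110 mm
- loupe: bystander: a black eye loupe, 34 mm across, 30 mm tall; origin: middle of its underside
- oil: bystander: a small amber oil bottle, 28 mm across, 55 mm tall; origin: middle of its underside
- holder: bystander: a yellow waisted movement holder with a steel disc on top, 42 mm across, 37 mm tall; origin: middle of its underside
- driver: bystander: a screwdriver, 130 mm long, lying; origin: middle of its underside (at the middle of its length)
- jar: bystander: a white jar, 52 mm across, 45 mm tall; origin: middle of its underside
Mind the look-alikes: they are no part of the job. Leave any pink look-alike of the basket3 alone.

How it is judged:
By the outcome, as a careful person would: the job done as asked, in the order asked, and still so for the second after the job is handed in, with the robot touching nothing.
Of basket1, basket2, basket3, basket4 only 2 to 4 are there at a start; the rules pass over those that are not, and their reading is None.
At some moment in a run one of basket1, basket2, basket3, basket4 may be knocked a few centimetres aside while the robot is not near it.
It also fails if it takes over 210 s, if anything falls off the work surface, if the arm or the gripper's body presses on something with over 40 N, if the wrist force passes 120 N, or if a joint passes its speed limit or range.

## Robot

A 6-joint arm with a two-finger parallel gripper is mounted at the origin on the work surface. World frame = base frame: x ahead of the robot, y to its left, z up, the work surface at z = 0. Lengths are in mm, angles in rad, forces in N, time in s.
With the tool pointing down it reaches from about 275 to 875 mm from the base axis. Payload 12.5 kg.
Tool frame: the origin (TCP) lies on the centre line of the jaws, within the pads' length; the fingertips stand 22 mm ahead of it and the grasp point (between the pads) lies 3 mm ahead of it; z points along the fingers, y is the line along which they close (so a half turn about z gives the same grasp; the last joint's range is limited). The gripper opens to 85 mm and grips with 20 to 120 N. Pads are 22 mm wide; open, the fingers measure 114 mm over their backs; the gripper's body (76 mm by 85 mm) begins 54 mm behind the grasp point. The pads swing forward as they close: fully open they stand 13 mm farther back than shut.
Start: joints at [-1.26, 0.351, 1.652, -0, 1.139, -0.085], TCP at [212.068, -507.456, 253.29] pointing down, gripper open.
Joint ranges: [-2.75, 2.75], [-0.79, 2.1], [0.01, 2.65], [-1.57, 4.71], [0.07, 3.14], [-2.87, 2.87]. Speed limits (rad/s): [2.22, 2.22, 2.79, 3.14, 3.14, 3.14].

## Interface

Orientations are given as a unit quaternion [w, x, y, z].
In Python, from rig import manip gives the robot as it stands.
- The arm moves only by the tool apply_moves, never from a script. Its argument "moves" is text: rows parted by semicolons, each of 5 numbers parted by spaces: the finger opening in mm, from 0 to 85.4, then the shift along the tool's x, y, z in mm, then the turn about the tool's z in rad. A call has 1 to 20 rows; each row is the pose to reach, as a shift and turn from the pose commanded when the call began, along the tool's axes at that moment; what a row does not reach only later rows make up. A row lasts 1/10 s, in which the tool goes at most 50 mm and 8.59 degrees, less where a joint would pass 70% of its speed; a pose out of reach is approached as far as the arm can. A call with a gripper value outside its range is refused whole. The fingers move at their own pace and stop on an object; "force" is the grip in N (left out, the last holds). Time passes only in rows, so rows that repeat a pose let the fingers close. It gives the time, the measured TCP pose, the force, the opening and the grip force at its end, in the units of the state.
- manip.sense(): the state, without advancing time (a new reading comes with each control period).
- manip.grab_frame(name): name is "scene" or "top"; returns a dict with "pixels" (400x640x3 uint8, red, green, blue), "camera_matrix" (3x3 intrinsics, pixels), "k1" (the pictures are not rectified: a ray, as slopes to the right and down, at radius r is drawn at 1 + k1 r^2 times it, then the intrinsics apply), "R" (3x3) and "t" (3): a world point X has camera coordinates R X + t. Camera axes: x right, y down, z forward; pixel columns grow to the right and rows downward; lengths in mm; the calibration is good to about 2 mm. A picture is of the moment at which its call begins. There is no depth.
- manip.job_done(): hands the job in; it is judged then, once.
The state is a dict: "time_s": time; "joint_pos": joint angles; "qd": joint speeds; "effort": joint torques, N m; "ee_pos": TCP position; "tool_rot": TCP orientation; "wrist_force": force on the tool from outside, world axes, zero at the start; "ft_torque": the same for the moment, N m; "gripper_width": finger opening in mm; "gripper_force": force on a finger pad.
Only numpy, scipy, OpenCV 4.12 (cv2) and the standard library are available. Lean on these libraries where they do the work, as an engineer would, in place of code of your own. Each camera call takes 0.05 s, during which the arm holds its last target. There are 200 camera calls.

## Working session

There is one attempt and no reset: what is moved stays moved. The work goes in short steps, Python scripts to look and compute and a tool call to move; the robot and the scene stay as the last step left them, time stands still between calls to the robot, and variables do not carry over. Pictures are saved under pics/ and viewed, at most 15 in all, crops included, and the job is handed in when it is done.

Besides the shell and the picture viewer there is one more tool, called as name(argument=value, ...), one argument or row to a line, values as JSON. apply_moves: Moves the arm, as the interface text tells. Its arguments: {"type":"object","properties":{"moves":{"type":"string"},"force":{"type":"number"}},"required":["moves"]}

```bash
mkdir -p pics; ls
python3 - <<'E'
from rig import manip
import cv2,pickle
for n in ("scene","top"):
    f=manip.grab_frame(n); cv2.imwrite(f"pics/{n}0.png",f["pixels"][:,:,::-1])
    pickle.dump({k:f[k] for k in f if k!="pixels"},open(f"{n}.pkl","wb")); print(n,f["camera_matrix"],f["k1"],f["R"],f["t"])
print(manip.sense())
E
```

```text
pics
scene [[398.32271644   0.         326.7201515 ]
 [  0.         398.32271644 199.42139913]
 [  0.           0.           1.        ]] -0.07432086001022294 [[ 0.37466418  0.92707901  0.01229846]
 [ 0.63869795 -0.24845889 -0.72823973]
 [-0.67208011  0.28070035 -0.68521211]] [-121.91360055 -252.62863082 1536.07787033]
top [[384.30873871   0.         324.19180022]
 [  0.         384.30873871 201.78857171]
 [  0.           0.           1.        ]] -0.04558408862951641 [[ 0.0234469  -0.9996976  -0.00741238]
 [-0.98912737 -0.02212099 -0.14538816]
 [ 0.14518022  0.01074069 -0.98934693]] [ -91.28118457  518.59237033 1435.2486619 ]
{'time_s': 0.1, 'joint_pos': array([-1.25960218e+00,  3.51161425e-01,  1.65235379e+00,  1.76484739e-05,
        1.13908792e+00, -8.45963077e-02]), 'qd': array([ 0.00033141, -0.00021447,  0.00031809, -0.00022191,  0.00055779,
        0.00069038]), 'effort': array([ 3.35004097e-04, -5.06835580e+01, -2.91876304e+01, -8.36182426e-05,
        2.69048200e-03,  5.50494562e-06]), 'ee_pos': array([ 211.99213964, -507.21155916,  252.82610212]), 'tool_rot': array([-5.02906123e-04,  9.80483162e-01,  1.96602424e-01, -4.91593115e-05]), 'wrist_force': array([ 0.34502509, -0.06512584, -0.46825319]), 'ft_torque': array([-0.03045075,  0.00877811, -0.00192351]), 'gripper_force': 0.0, 'gripper_width': 85.43671583683052}
```

View pics/scene0.png

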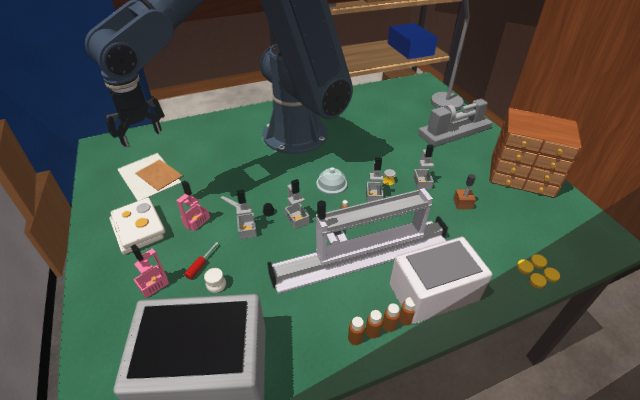

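View pics/top0.png

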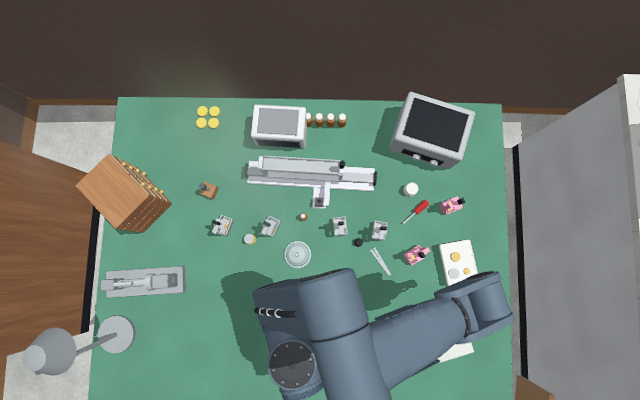

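The scene view shows four grey baskets at about (246,222), (296,208), (375,188) and (424,176), with pink look-alikes at (150,275) and (193,210). The carriage is on the rail, with its knob at (321,208). The pin block is at (465,195). In the top view the dryer is at (280,125), so +y is to the left. I need closer crops.

```bash
cat > h.py <<'E'
import pickle,numpy as np,cv2
from scipy.optimize import least_squares
C={n:pickle.load(open(f"{n}.pkl","rb")) for n in("scene","top")}
def proj(n,X):
    c=C[n];p=c["R"]@np.asarray(X,float)+c["t"];s=p[:2]/p[2];s=s*(1+c["k1"]*(s@s));K=c["camera_matrix"]
    return np.array([K[0,0]*s[0]+K[0,2],K[1,1]*s[1]+K[1,2]])
def atz(n,uv,z):
    return least_squares(lambda q:proj(n,[q[0],q[1],z])-uv,[450,0]).x
def tri(a,b):
    "scene px, top px -> xyz, residual"
    r=least_squares(lambda X:np.r_[proj("scene",X)-a,proj("top",X)-b],[450,0,100]);return r.x.round(1),r.fun.round(1)
def crop(n,x0,y0,x1,y1,k,out,grab=True):
    from rig import manip
    im=manip.grab_frame(n)["pixels"][:,:,::-1]
    cv2.imwrite("pics/"+out,cv2.resize(im[y0:y1,x0:x1],None,fx=k,fy=k,interpolation=cv2.INTER_CUBIC))
E
python3 - <<'E'
from h import *
crop("top",195,140,395,250,4,"t1.png"); crop("scene",225,135,485,290,3,"s1.png")
E
```

```text
(no output)
```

View pics/t1.png

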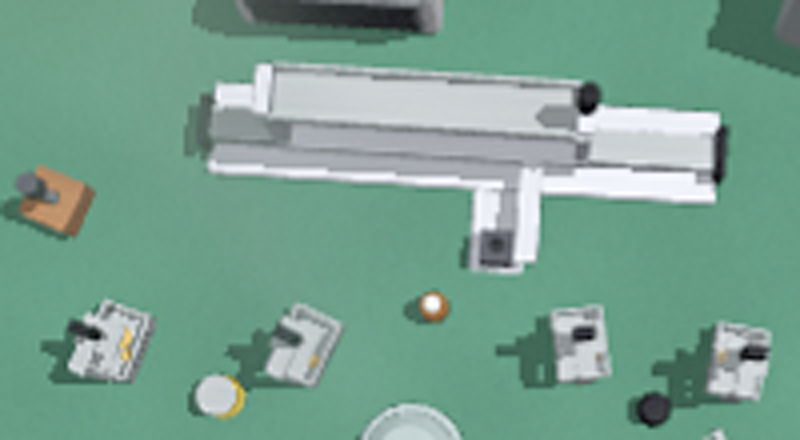

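View pics/s1.png

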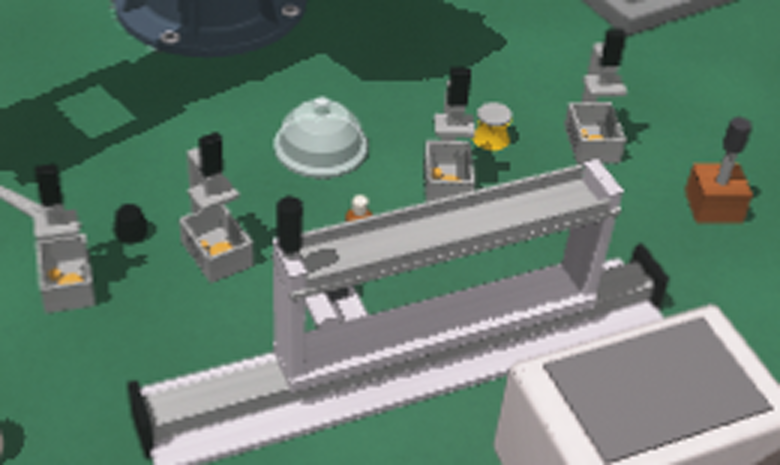

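The top crop shows four grey baskets at crop px (110,340), (300,345), (580,345) and (740,360). The knob is at (590,96), the lock tube at (497,245) and the pin head at (30,185). The carriage is between its stops, nearer the dryer end. Next I'll zoom in on the baskets with grid labels.

Run:
```python
from h import *
from rig import manip
T=manip.grab_frame("top")["pixels"][:,:,::-1];S=manip.grab_frame("scene")["pixels"][:,:,::-1]
tc=[(222,226),(270,226),(340,227),(379,231)];sc=[(425,168),(376,182),(297,204),(247,215)]
def cell(im,c,w,h):
    x0,y0=c[0]-w//2,c[1]-h//2
    o=cv2.resize(im[y0:y0+h,x0:x0+w],None,fx=5,fy=5,interpolation=cv2.INTER_CUBIC)
    for i in range(0,w):
        if (x0+i)%10==0: cv2.line(o,(i*5+2,0),(i*5+2,5),(0,0,255),1);cv2.putText(o,str(x0+i),(i*5-8,16),0,.33,(0,255,255),1)
    for i in range(0,h):
        if (y0+i)%10==0: cv2.line(o,(0,i*5+2),(5,i*5+2),(0,0,255),1);cv2.putText(o,str(y0+i),(6,i*5+6),0,.33,(0,255,255),1)
    return o
m=np.vstack([np.hstack([cell(T,c,40,50) for c in tc]),np.hstack([cell(S,c,40,60) for c in sc])])
cv2.imwrite("pics/m1.png",m)
c2=lambda u,v:(195+(u+.5)/4-.5,140+(v+.5)/4-.5)
s2=lambda u,v:(225+(u+.5)/3-.5,135+(v+.5)/3-.5)
print("knobtop",tri(s2(290,204),c2(591,95)))
print("pintop",tri(s2(738,124),c2(28,183)))
print("blocktop",atz("top",c2(57,200),40))
print("lock",atz("top",c2(497,245),40))
for p in [(720,115),(716,202),(208,172)]: print("rail",atz("top",c2(*p),5))
print("stopR",atz("top",c2(721,153),20))
print("bystanders oil,jar,loupe,holder",atz("top",c2(432,305),55),atz("top",(411,189),45),atz("top",(358,242),30),atz("top",(249,239),37),"cloche",atz("top",(297,254),50))
```

```text
knobtop (array([ 623.6, -137.9,  236.8]), array([-0.4,  0. , -0.5, -0.2]))
pintop (array([559.8, 371.4, 114.2]), array([ 0.2, -0. ,  0.2,  0.1]))
blocktop [557.76491419 367.75193409]
lock [523.26762262 -58.97533522]
rail [ 663.81730891 -276.02185853]
rail [ 576.0494291  -272.40829898]
rail [595.15384347 229.93585423]
stopR [ 622.14334486 -275.31313225]
bystanders oil,jar,loupe,holder [4.62530002e+02 4.31695897e-01] [ 576.44455629 -411.06388559] [ 370.34106496 -211.17377687] [371.60579341 202.47320597] cloche [319.60768682  17.30330816]
```

View pics/m1.png

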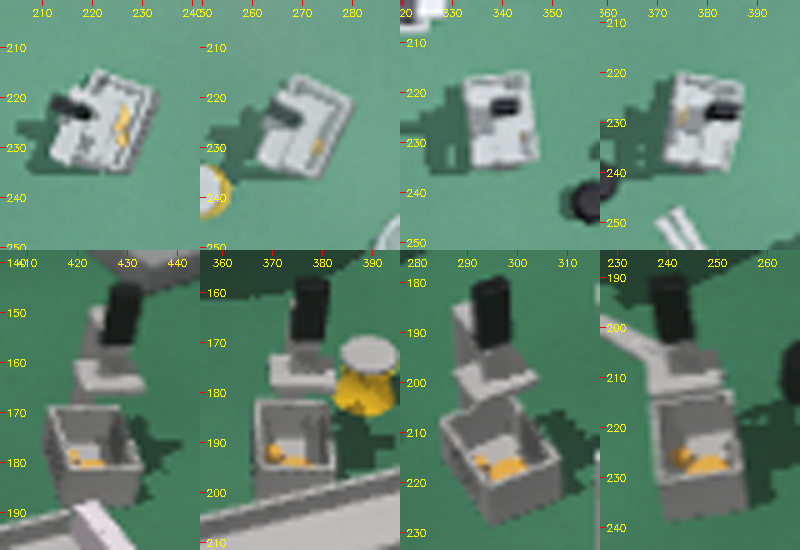

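The enlarged cells show the tray rims and tab tops of all four baskets clearly. I'll fit x, y and yaw to the rim corners.

```bash
cat > fit.py <<'E'
from h import *
tc=[(222,226),(270,226),(340,227),(379,231)];sc=[(425,168),(376,182),(297,204),(247,215)]
sx=lambda i,u,v:(sc[i][0]-20+(u-200*i+.5)/5-.5,sc[i][1]-30+(v-250+.5)/5-.5)
tx=lambda i,u,v:(tc[i][0]-20+(u-200*i+.5)/5-.5,tc[i][1]-25+(v+.5)/5-.5)
FL,FR,NR,NL=(-33,-24,34),(-33,24,34),(33,24,34),(33,-24,34);TB=(0,0,154)
S=[[(50,408),(122,407),(140,464),(63,470),(128,287)],[(257,402),(331,403),(334,462),(257,468),(315,283)],[(445,411),(512,397),(558,458),(492,488),(490,283)],[(652,402),(732,393),(744,467),(657,483),(667,283)]]
T=[[(98,72),(157,95),(128,172),(60,103)],[(296,75),(352,100),(318,178),(272,110)],[(463,80),(527,74),(538,160),(505,107)],[(680,75),(743,85),(726,170),(730,110)]]
for i in range(4):
    def f(q):
        c,s=np.cos(q[2]),np.sin(q[2]);W=lambda p:[q[0]+c*p[0]-s*p[1],q[1]+s*p[0]+c*p[1],p[2]]
        return np.concatenate([proj("scene",W(p))-sx(i,*u) for p,u in zip([FL,FR,NR,NL,TB],S[i])]+[proj("top",W(p))-tx(i,*u) for p,u in zip([NR,NL,FL,TB],T[i])])
    r=least_squares(f,[420,0,0],x_scale=[10,10,.1],loss="soft_l1");print("ABCD"[i],r.x.round(2),r.fun.round(1) if 0 else f(r.x).round(1))
E
python3 fit.py
```

```text
A [ 4.2457e+02  3.0426e+02 -3.7000e-01] [-0.2 -0.8 -0.6 -0.5 -0.2  0.8  0.6 -0.4 -0.2  0.   0.2 -0.8 -0.3 -0.6
 -1.7 -0.1  0.8  0.3]
B [ 4.2527e+02  1.2295e+02 -4.2000e-01] [-0.3 -1.1 -0.3 -0.7  0.4  1.3  0.4 -0.5 -0.2 -0.5  0.1 -0.6  0.1 -0.2
 -0.9 -0.2  1.6 -0. ]
C [ 4.3200e+02 -1.4005e+02  1.2000e-01] [-0.9  0.6  0.1 -1.7  0.6 -0.3 -1.  -0.7  0.3 -0.3  0.3 -0.3 -0.  -0.3
 -0.5 -0.3  0.1 -0.6]
D [ 4.1955e+02 -2.9162e+02 -1.7000e-01] [-0.3 -0.6 -0.  -1.1 -0.5  0.2 -0.1 -0.5 -0.  -0.8  0.1 -0.8 -0.1 -0.5
  0.3 -0.4 -0.6 -0.7]
```

apply_moves(
  moves="60 20 0 -47 -0.15; 60 60 -20 -47 -0.3; 60 100 -35 -47 -0.45; 60 140 -49 -47 -0.6; 60 180 -63 -47 -0.75; 60 225 -78 -47 -0.9; 60 270 -94 -47 -1.05; 60 315 -110 -47 -1.137; 60 360 -125 -47 -1.137; 60 405 -141 -47 -1.137; 60 450 -157 -47 -1.137; 60 490 -171 -47 -1.137; 60 522 -182 -47 -1.137; 60 522 -182 -47 -1.137; 60 522 -182 -47 -1.137; 60 522 -182 -47 -1.137; 60 522 -182 -47 -1.137",
)

```text
time_s: 2.0
ee_pos: [623.0, -139.1, 300.5]
tool_rot: [0.0, 0.721, 0.693, -0.0]
wrist_force: [-0.1, -0.8, 0.2]
gripper_width: 60.1
gripper_force: 0.0
```

```bash
cat >> h.py <<'E'
def theta():
    from rig import manip
    w,x,y,z=manip.sense()["tool_rot"];return 2*np.arctan2(y,x)
def goal(*P,th=None):
    "tool shifts from the present pose to world points (one call)"
    from rig import manip
    s=manip.sense();p=s["ee_pos"];t=theta();print("t",s["time_s"],"at",p.round(1),"th",round(t,3),"F",s["wrist_force"].round(1),"w",round(s["gripper_width"],1),"j",s["joint_pos"].round(2))
    for q in P:
        d=np.array(q[:3])-p
        print(q,"->",(np.array([d[0]*np.cos(t)+d[1]*np.sin(t),d[0]*np.sin(t)-d[1]*np.cos(t),-d[2]])).round(1),None if len(q)<4 else round((t-q[3]+np.pi)%(2*np.pi)-np.pi,3))
E
python3 - <<'E'
from h import *
goal((623.6,-138,300,1.533),(623.6,-138,221,1.533))
crop("top",310,140,390,200,8,"k1.png")
E
```

```text
t 2.0 at [ 623.  -139.1  300.5] th 1.532 F [-0.1 -0.8  0.2] w 60.1 j [-0.29  0.47  1.35 -0.    1.32 -0.25]
(623.6, -138, 300, 1.533) -> [1.2 0.6 0.5] -0.001
(623.6, -138, 221, 1.533) -> [ 1.2  0.6 79.5] -0.001
```

View pics/k1.png

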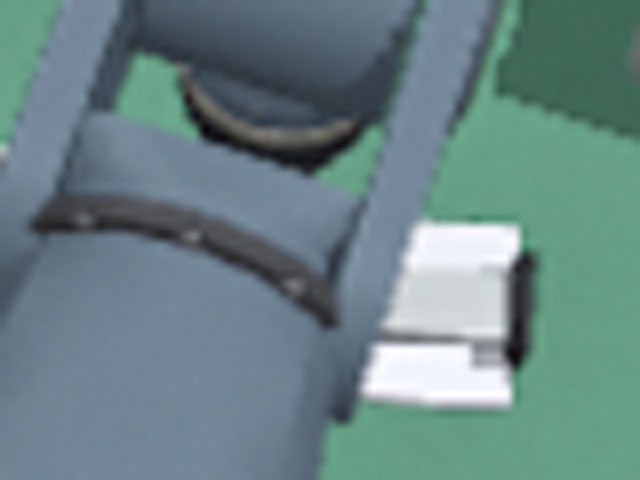

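The arm hides the knob in this view, but the fit is good enough with ±20 mm of finger clearance. I'll descend and grip.

apply_moves(
  moves="60 1 0 20 0; 60 1 0 45 0; 60 1 0 65 0; 60 1 0 78 0; 60 1 0 78 0; 18 1 0 78 0; 18 1 0 78 0; 18 1 0 78 0; 18 1 0 78 0; 18 1 0 78 0; 18 1 0 78 0; 18 1 0 78 0",
  force=30,
)

```text
time_s: 3.25
ee_pos: [625.3, -137.5, 223.8]
tool_rot: [0.002, 0.72, 0.694, 0.002]
wrist_force: [10.3, -0.5, 0.1]
gripper_width: 19.5
gripper_force: 31.4
```

Run:
```python
from h import *
goal(); crop("scene",260,170,460,290,4,"k2.png")
```

```text
t 3.25 at [ 625.3 -137.5  223.8] th 1.533 F [10.3 -0.5  0.1] w 19.5 j [-0.29  0.54  1.43  0.    1.16 -0.25]
```

View pics/k2.png

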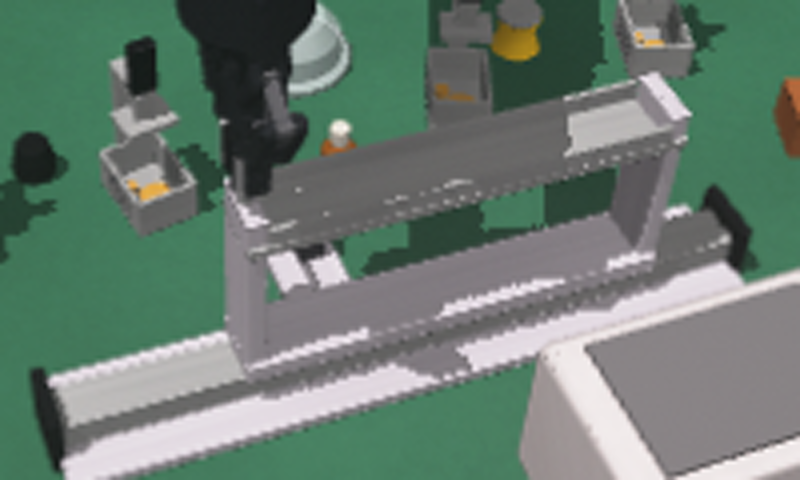

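The knob is held at 19.5 mm opening. I'll slide toward the dryer end, with 2 mm of side correction.

apply_moves(
  moves="18 0 2 0 0; 18 1 2 0 0; 18 3 2 0 0; 18 6 2 0 0; 18 9 2 0 0; 18 12 2 0 0; 18 15 2 0 0; 18 18 2 0 0; 18 21 2 0 0; 18 24 2 0 0; 18 27 2 0 0; 18 30 2 0 0; 18 33 2 0 0; 18 35 2 0 0; 18 37 2 0 0; 18 39 2 0 0; 18 41 2 0 0; 18 43 2 0 0; 18 44 2 0 0; 18 44 2 0 0",
)

```text
time_s: 5.3
ee_pos: [627.3, -93.5, 223.7]
tool_rot: [0.0, 0.72, 0.694, 0.0]
wrist_force: [-3.3, -0.1, 5.8]
gripper_width: 19.2
gripper_force: 31.6
```

apply_moves(
  moves="18 1 0 0 0; 18 2 0 0 0; 18 3 0 0 0; 18 4 0 0 0; 18 5 0 0 0; 18 5 0 0 0",
)

```text
time_s: 5.9
ee_pos: [627.4, -88.6, 223.7]
tool_rot: [0.001, 0.72, 0.694, -0.0]
wrist_force: [-4.0, -1.0, 6.9]
gripper_width: 19.3
gripper_force: 31.6
```

apply_moves(
  moves="18 1 0 0 0; 18 2 0 0 0; 18 3 0 0 0; 18 4 0 0 0; 18 5 0 0 0; 18 5 0 0 0",
)

```text
time_s: 6.5
ee_pos: [627.6, -84.2, 223.7]
tool_rot: [0.001, 0.72, 0.694, -0.0]
wrist_force: [-4.1, -3.7, 6.2]
gripper_width: 18.9
gripper_force: 31.5
```

apply_moves(
  moves="18 1 0 0 0; 18 2 0 0 0; 18 3 0 0 0; 18 3 0 0 0",
)

```text
time_s: 6.9
ee_pos: [627.6, -84.0, 223.7]
tool_rot: [0.003, 0.721, 0.693, -0.002]
wrist_force: [-4.7, -21.0, 4.2]
gripper_width: 19.2
gripper_force: 31.4
```

The dryer stop is reached: TCP y is −84.0 with 21 N on it. Now the full travel back.

apply_moves(
  moves="18 -1 0 0 0; 18 -3 0 0 0; 18 -6 0 0 0; 18 -10 0 0 0; 18 -15 0 0 0; 18 -20 0 0 0; 18 -25 0 0 0; 18 -30 0 0 0; 18 -36 0 0 0; 18 -42 0 0 0; 18 -48 0 0 0; 18 -54 0 0 0; 18 -60 0 0 0; 18 -66 0 0 0; 18 -72 0 0 0; 18 -77 0 0 0; 18 -81 0 0 0; 18 -84 0 0 0; 18 -86 0 0 0; 18 -87 0 0 0",
)

```text
time_s: 8.9
ee_pos: [624.2, -167.4, 223.7]
tool_rot: [0.0, 0.72, 0.694, 0.0]
wrist_force: [-6.0, 2.0, 7.5]
gripper_width: 18.9
gripper_force: 31.7
```

apply_moves(
  moves="18 -2 0 0 0; 18 -5 0 0 0; 18 -9 0 0 0; 18 -14 0 0 0; 18 -19 0 0 0; 18 -24 0 0 0; 18 -29 0 0 0; 18 -34 0 0 0; 18 -39 0 0 0; 18 -44 0 0 0; 18 -48 0 0 0; 18 -52 0 0 0; 18 -55 0 0 0; 18 -58 0 0 0; 18 -61 0 0 0; 18 -63 0 0 0; 18 -65 0 0 0; 18 -67 0 0 0; 18 -68 0 0 0; 18 -68 0 0 0",
)

```text
time_s: 10.9
ee_pos: [621.5, -235.4, 223.7]
tool_rot: [0.0, 0.72, 0.694, -0.0]
wrist_force: [-6.4, 1.6, 7.9]
gripper_width: 19.3
gripper_force: 31.7
```

apply_moves(
  moves="18 -1 0 0 0; 18 -2 0 0 0; 18 -3 0 0 0; 18 -4 0 0 0; 18 -5 0 0 0; 18 -6 0 0 0; 18 -7 0 0 0; 18 -8 0 0 0; 18 -9 0 0 0; 18 -9 0 0 0; 18 -9 0 0 0",
)

```text
time_s: 12.0
ee_pos: [621.1, -244.2, 223.7]
tool_rot: [-0.0, 0.72, 0.694, -0.0]
wrist_force: [-7.6, 2.3, 7.2]
gripper_width: 19.3
gripper_force: 31.8
```

apply_moves(
  moves="18 -1 0 0 0; 18 -2 0 0 0; 18 -3 0 0 0; 18 -3 0 0 0",
)

```text
time_s: 12.4
ee_pos: [621.1, -244.3, 223.7]
tool_rot: [-0.002, 0.72, 0.694, 0.001]
wrist_force: [-6.9, 17.9, 12.2]
gripper_width: 18.8
gripper_force: 32.2
```

The loading stop is reached after the full 160 mm. Next: relieve the push, open and rise.

apply_moves(
  moves="18 3 0 0 0; 18 3 0 0 0; 60 3 0 0 0; 60 3 0 0 0; 60 3 0 0 0; 60 3 0 0 0; 60 3 0 -20 0; 60 3 0 -50 0; 60 3 0 -90 0; 60 3 0 -90 0",
)

```text
time_s: 13.4
ee_pos: [623.0, -245.0, 318.2]
tool_rot: [0.004, 0.72, 0.694, 0.002]
wrist_force: [-0.0, -0.0, 0.7]
gripper_width: 60.4
gripper_force: 0.0
```

```bash
cat >> h.py <<'E'
B=dict(A=(424.6,304.3,-.37),B=(425.3,123,-.42),C=(432,-140,.12),D=(419.6,-291.6,-.17))
def check():
    "template match of basket tabs in scene image versus first frame"
    from rig import manip
    S=manip.grab_frame("scene")["pixels"][:,:,::-1].copy();S0=cv2.imread("pics/scene0.png")
    for k,(x,y,a) in B.items():
        u,v=proj("scene",[x,y,80]).astype(int);t=S0[v-25:v+35,u-12:u+12];w=S[v-55:v+65,u-42:u+42]
        r=cv2.matchTemplate(w,t,cv2.TM_CCOEFF_NORMED);_,s,_,l=cv2.minMaxLoc(r);print(k,(u,v),"shift",l[0]-30,l[1]-30,"score",round(s,2))
E
python3 - <<'E'
from h import *
check()
x,y,a=B["D"]; goal((x,y,250,np.pi/2+a),(x,y,141,np.pi/2+a))
E
```

```text
A (np.int64(425), np.int64(163)) shift 0 0 score 0.7
B (np.int64(376), np.int64(176)) shift 0 0 score 0.76
C (np.int64(295), np.int64(199)) shift 0 0 score 0.72
D (np.int64(243), np.int64(209)) shift 0 0 score 0.94
t 13.45 at [ 622.3 -244.7  315.1] th 1.533 F [-0.3  0.1  0.2] w 59.9 j [-0.44  0.52  1.24  0.    1.38 -0.41]
(419.6, -291.6, 250, 1.4007963267948966) -> [ -54.6 -200.7   65.1] 0.132
(419.6, -291.6, 141, 1.4007963267948966) -> [ -54.6 -200.7  174.1] 0.132
```

apply_moves(
  moves="55 -10 -40 10 0.05; 55 -20 -80 25 0.1; 55 -30 -120 45 0.132; 55 -42 -160 60 0.132; 55 -55 -201 65 0.132; 55 -55 -201 85 0.132; 55 -55 -201 110 0.132; 55 -55 -201 135 0.132; 55 -55 -201 155 0.132; 55 -55 -201 168 0.132; 55 -55 -201 172 0.132; 55 -55 -201 172 0.132; 55 -55 -201 172 0.132; 8 -55 -201 172 0.132; 8 -55 -201 172 0.132; 8 -55 -201 172 0.132; 8 -55 -201 172 0.132; 8 -55 -201 172 0.132; 8 -55 -201 172 0.132; 8 -55 -201 172 0.132",
  force=50,
)

```text
time_s: 15.45
ee_pos: [418.9, -291.8, 140.7]
tool_rot: [0.001, 0.765, 0.645, 0.0]
wrist_force: [1.4, -0.3, 5.7]
gripper_width: 11.4
gripper_force: 49.7
```

Run:
```python
from h import *
goal(); crop("scene",205,140,325,260,5,"g1.png")
```

```text
t 15.45 at [ 418.9 -291.8  140.7] th 1.401 F [ 1.4 -0.3  5.7] w 11.4 j [-0.7   0.43  1.85  0.    0.86 -0.53]
```

View pics/g1.png

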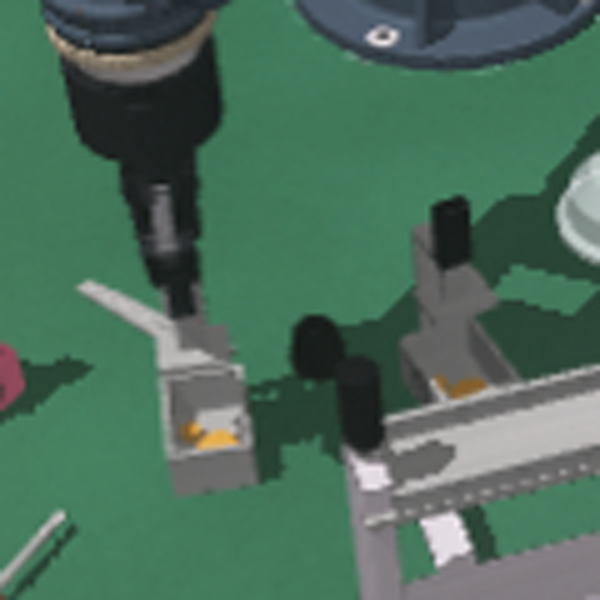

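D is held by its tab. I'll lift it and carry it to slot −96, staying above the lip.

apply_moves(
  moves="8 0 0 -15 0; 8 0 0 -40 0; 8 0 0 -65 0; 8 0 0 -90 0; 8 0 0 -111 0; 8 0 0 -111 0; 8 25 18 -111 -0.03; 8 55 40 -111 -0.07; 8 85 65 -111 -0.1; 8 109 84 -111 -0.129; 8 109 84 -111 -0.129; 8 109 84 -111 -0.129; 8 112 100 -111 -0.129; 8 115 118 -111 -0.129; 8 118 136 -111 -0.129; 8 121 154 -111 -0.129; 8 124 172 -111 -0.129; 8 126 185 -111 -0.129; 8 126 185 -111 -0.129; 8 126 185 -111 -0.129",
)

```text
time_s: 17.5
ee_pos: [621.2, -199.3, 250.4]
tool_rot: [-0.001, 0.722, 0.692, -0.0]
wrist_force: [-0.3, -0.3, -1.7]
gripper_width: 11.5
gripper_force: 49.6
```

Run:
```python
from h import *
goal((622.3,-198.5,252,1.53),(622.3,-198.5,226,1.53)); crop("scene",260,140,420,260,5,"g2.png")
```

```text
t 17.5 at [ 621.2 -199.3  250.4] th 1.529 F [-0.3 -0.3 -1.7] w 11.5 j [-0.38  0.54  1.37 -0.    1.24 -0.34]
(622.3, -198.5, 252, 1.53) -> [ 0.9  1.  -1.6] -0.001
(622.3, -198.5, 226, 1.53) -> [ 0.9  1.  24.4] -0.001
```

View pics/g2.png

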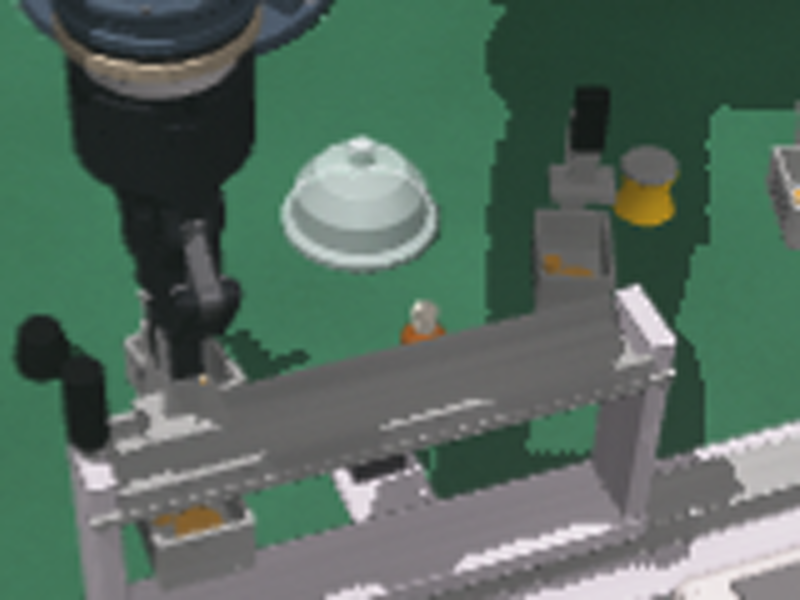

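The foot is over the channel, with the tray beneath it and clear of the post. Lowering.

apply_moves(
  moves="8 0 1 4 0; 8 0 1 8 0; 8 0 1 12 0; 8 0 1 15 0; 8 0 1 18 0; 8 0 1 20 0; 8 0 1 22 0; 8 0 1 23 0; 8 0 1 24 0; 8 0 1 24 0",
)

```text
time_s: 18.55
ee_pos: [623.2, -198.7, 227.2]
tool_rot: [-0.0, 0.721, 0.692, -0.0]
wrist_force: [0.9, -0.5, -2.2]
gripper_width: 11.1
gripper_force: 49.6
```

apply_moves(
  moves="8 0 0 1 0; 8 0 0 2 0; 8 0 0 2 0; 8 0 0 2 0",
)

```text
time_s: 18.95
ee_pos: [623.3, -198.8, 225.8]
tool_rot: [0.0, 0.721, 0.692, 0.0]
wrist_force: [-1.0, -0.4, 3.2]
gripper_width: 11.6
gripper_force: 50.2
```

Contact. Releasing and rising.

apply_moves(
  moves="14 0 0 0 0; 25 0 0 0 0; 45 0 0 0 0; 45 0 0 0 0; 45 0 0 0 0; 45 0 0 -10 0; 45 0 0 -30 0; 45 0 0 -60 0; 45 0 0 -80 0; 45 0 0 -80 0; 45 0 0 -80 0",
)

```text
time_s: 20.05
ee_pos: [623.1, -198.7, 305.3]
tool_rot: [0.0, 0.721, 0.692, 0.0]
wrist_force: [-0.3, 0.6, -0.9]
gripper_width: 45.1
gripper_force: 0.0
```

Run:
```python
from h import *
check()
x,y,a=B["C"]; goal((x,y,250,np.pi/2+a),(x,y,141,np.pi/2+a))
```

```text
A (np.int64(425), np.int64(163)) shift 0 0 score 0.69
B (np.int64(376), np.int64(176)) shift 0 0 score 0.83
C (np.int64(295), np.int64(199)) shift 1 30 score 0.39
D (np.int64(243), np.int64(209)) shift -3 -3 score 0.43
t 20.1 at [ 622.9 -198.6  304.5] th 1.53 F [-0.5  0.5  0.1] w 45.3 j [-0.38  0.5   1.29  0.    1.34 -0.34]
(432, -140, 250, 1.6907963267948967) -> [  50.7 -193.2   54.5] -0.161
(432, -140, 141, 1.6907963267948967) -> [  50.7 -193.2  163.5] -0.161
```

Run:
```python
from h import *
from rig import manip
S=manip.grab_frame("scene")["pixels"][:,:,::-1];T=manip.grab_frame("top")["pixels"][:,:,::-1]
r=lambda im,k:cv2.resize(im,None,fx=k,fy=k,interpolation=cv2.INTER_CUBIC)
cv2.imwrite("pics/v3.png",np.vstack([r(S[150:270,240:400],4),r(T[195:250,320:400],8)[:,:640][:160*4-480+240]]))
```

```text
(no output)
```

View pics/v3.png

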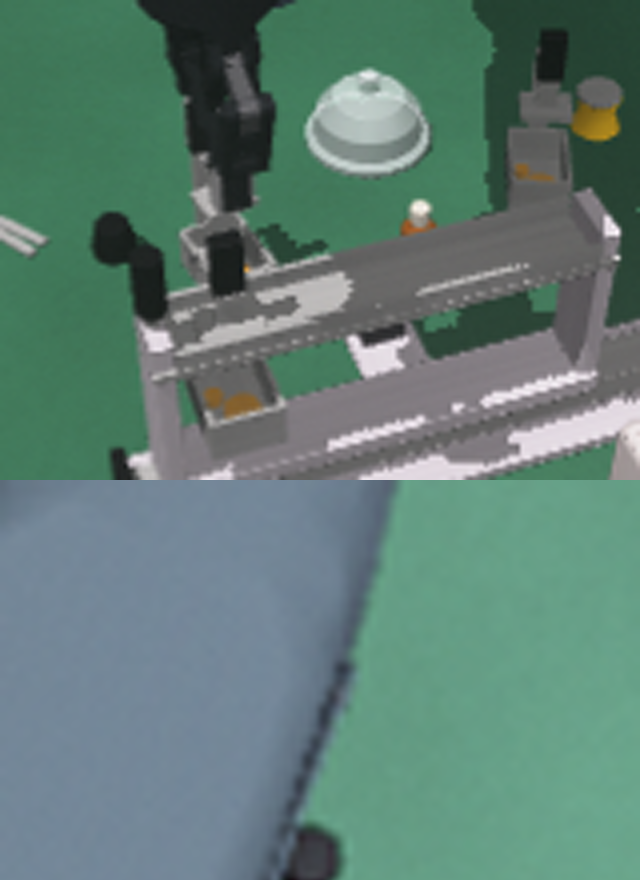

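D hangs correctly. C is hidden only by the fingers, and its tray is still at about (285,209), so it hasn't moved. Picking C.

apply_moves(
  moves="55 5 -30 0 -0.05; 55 15 -75 0 -0.1; 55 27 -120 20 -0.161; 55 39 -160 45 -0.161; 55 51 -193 54 -0.161; 55 51 -193 80 -0.161; 55 51 -193 105 -0.161; 55 51 -193 130 -0.161; 55 51 -193 150 -0.161; 55 51 -193 160 -0.161; 55 51 -193 163 -0.161; 55 51 -193 163 -0.161; 55 51 -193 163 -0.161; 8 51 -193 163 -0.161; 8 51 -193 163 -0.161; 8 51 -193 163 -0.161; 8 51 -193 163 -0.161; 8 51 -193 163 -0.161; 8 51 -193 163 -0.161; 8 51 -193 163 -0.161",
)

```text
time_s: 22.2
ee_pos: [432.7, -140.0, 142.7]
tool_rot: [0.0, 0.663, 0.748, 0.0]
wrist_force: [-1.0, 1.0, 6.1]
gripper_width: 11.4
gripper_force: 49.6
```

Run:
```python
from h import *
p=(624.8,-134.5)
goal((520,p[1],252,1.53),(*p,252,1.53))
```

```text
t 22.2 at [ 432.7 -140.   142.7] th 1.691 F [-1.   1.   6.1] w 11.4 j [-0.42  0.34  1.99  0.    0.81 -0.54]
(520, -134.5, 252, 1.53) -> [  -5.    87.3 -109.3] 0.161
(624.8, -134.5, 252, 1.53) -> [ -17.6  191.3 -109.3] 0.161
```

apply_moves(
  moves="8 0 0 -15 0; 8 0 0 -40 0; 8 0 0 -65 0; 8 0 0 -90 0; 8 0 0 -111 0; 8 0 0 -111 0; 8 -1 22 -111 0.05; 8 -2 44 -111 0.1; 8 -4 66 -111 0.161; 8 -5 87 -111 0.161; 8 -5 87 -111 0.161; 8 -7 105 -111 0.161; 8 -9 123 -111 0.161; 8 -11 141 -111 0.161; 8 -13 159 -111 0.161; 8 -16 177 -111 0.161; 8 -18 191 -111 0.161; 8 -18 191 -111 0.161; 8 -18 191 -111 0.161; 8 -18 191 -111 0.161",
)

```text
time_s: 24.2
ee_pos: [623.3, -134.9, 252.8]
tool_rot: [-0.0, 0.721, 0.692, -0.0]
wrist_force: [-0.3, -0.8, -1.6]
gripper_width: 11.3
gripper_force: 49.5
```

apply_moves(
  moves="8 0 1 4 0; 8 0 1 8 0; 8 0 1 12 0; 8 0 1 15 0; 8 0 1 18 0; 8 0 1 20 0; 8 0 1 22 0; 8 0 1 23 0; 8 0 1 24 0; 8 0 1 25 0; 8 0 1 25 0",
)

```text
time_s: 25.3
ee_pos: [625.2, -134.9, 228.2]
tool_rot: [-0.0, 0.721, 0.692, -0.0]
wrist_force: [-1.1, -0.3, -2.5]
gripper_width: 11.4
gripper_force: 49.5
```

apply_moves(
  moves="8 0 0 1 0; 8 0 0 1.5 0; 8 0 0 1.5 0; 8 0 0 1.5 0",
)

```text
time_s: 25.7
ee_pos: [625.4, -134.9, 227.8]
tool_rot: [0.0, 0.721, 0.692, 0.0]
wrist_force: [-2.5, 1.5, 5.1]
gripper_width: 11.0
gripper_force: 50.6
```

apply_moves(
  moves="14 0 0 0 0; 25 0 0 0 0; 45 0 0 0 0; 45 0 0 0 0; 45 0 0 0 0; 45 0 0 -10 0; 45 0 0 -30 0; 45 0 0 -60 0; 45 0 0 -80 0; 45 0 0 -80 0; 45 0 0 -80 0",
)

```text
time_s: 26.8
ee_pos: [625.2, -134.9, 306.8]
tool_rot: [0.0, 0.721, 0.692, 0.0]
wrist_force: [0.2, 0.2, -1.3]
gripper_width: 45.1
gripper_force: 0.0
```

Run:
```python
from h import *
check()
x,y,a=B["B"]; goal((x,y,250,np.pi/2+a),(x,y,142,np.pi/2+a))
```

```text
A (np.int64(425), np.int64(163)) shift 0 0 score 0.69
B (np.int64(376), np.int64(176)) shift 0 0 score 0.72
C (np.int64(295), np.int64(199)) shift 27 25 score 0.48
D (np.int64(243), np.int64(209)) shift -3 -3 score 0.43
t 26.85 at [ 624.9 -134.8  306. ] th 1.53 F [ 0.4 -0.  -0.1] w 45.2 j [-0.29  0.47  1.34 -0.    1.33 -0.24]
(425.3, 123, 250, 1.1507963267948966) -> [ 249.4 -210.    56. ] 0.379
(425.3, 123, 142, 1.1507963267948966) -> [ 249.4 -210.   164. ] 0.379
```

apply_moves(
  moves="55 10 -30 0 0.05; 55 40 -70 0 0.12; 55 75 -100 0 0.2; 55 110 -130 20 0.28; 55 145 -155 40 0.36; 55 180 -175 56 0.379; 55 215 -195 56 0.379; 55 249 -210 56 0.379; 55 249 -210 56 0.379; 55 249 -210 80 0.379; 55 249 -210 110 0.379; 55 249 -210 140 0.379; 55 249 -210 156 0.379; 55 249 -210 163 0.379; 55 249 -210 163 0.379; 55 249 -210 163 0.379",
)

```text
time_s: 28.45
ee_pos: [426.0, 122.3, 144.3]
tool_rot: [0.0, 0.839, 0.544, 0.0]
wrist_force: [0.4, -0.7, 0.7]
gripper_width: 54.8
gripper_force: 0.0
```

apply_moves(
  moves="55 0 0 0 0; 8 0 0 0 0; 8 0 0 0 0; 8 0 0 0 0; 8 0 0 0 0; 8 0 0 0 0; 8 0 0 0 0; 8 0 0 0 0",
)

```text
time_s: 29.25
ee_pos: [425.7, 122.5, 144.0]
tool_rot: [-0.0, 0.839, 0.544, 0.0]
wrist_force: [-1.9, 1.4, 5.4]
gripper_width: 11.2
gripper_force: 50.1
```

Run:
```python
from h import *
p=(627.2,-70.5)
goal((520,p[1],252,1.53),(*p,252,1.53))
```

```text
t 29.25 at [425.7 122.5 144. ] th 1.151 F [-1.9  1.4  5.4] w 11.2 j [0.18 0.32 2.02 0.   0.8  0.59]
(520, -70.5, 252, 1.53) -> [-137.8  164.8 -108. ] -0.379
(627.2, -70.5, 252, 1.53) -> [ -94.1  262.7 -108. ] -0.379
```

apply_moves(
  moves="8 0 0 -15 0; 8 0 0 -40 0; 8 0 0 -65 0; 8 0 0 -90 0; 8 0 0 -111 0; 8 0 0 -111 0; 8 -25 30 -111 -0.07; 8 -55 66 -111 -0.15; 8 -85 102 -111 -0.23; 8 -112 134 -111 -0.31; 8 -138 165 -111 -0.379; 8 -138 165 -111 -0.379; 8 -138 165 -111 -0.379; 8 -130 182 -111 -0.379; 8 -121 202 -111 -0.379; 8 -112 222 -111 -0.379; 8 -103 242 -111 -0.379; 8 -94 262.5 -111 -0.379; 8 -94 262.5 -111 -0.379; 8 -94 262.5 -111 -0.379",
)

```text
time_s: 31.25
ee_pos: [626.3, -69.2, 253.8]
tool_rot: [-0.001, 0.721, 0.693, -0.0]
wrist_force: [0.6, -0.7, -1.3]
gripper_width: 11.3
gripper_force: 49.6
```

apply_moves(
  moves="8 0 1 4 0; 8 0 1 8 0; 8 0 1 12 0; 8 0 1 15 0; 8 0 1 18 0; 8 0 1 20 0; 8 0 1 22 0; 8 0 1 23 0; 8 0 1 24 0; 8 0 1 25 0; 8 0 1 26 0; 8 0 1 26 0",
)

```text
time_s: 32.45
ee_pos: [628.1, -70.5, 229.0]
tool_rot: [0.0, 0.721, 0.692, 0.0]
wrist_force: [-1.3, 0.4, 0.1]
gripper_width: 11.7
gripper_force: 49.9
```

apply_moves(
  moves="8 0 0 0.7 0; 8 0 0 0.7 0; 14 0 0 0.7 0; 25 0 0 0 0; 45 0 0 0 0; 45 0 0 0 0; 45 0 0 0 0; 45 0 0 -10 0; 45 0 0 -30 0; 45 0 0 -60 0; 45 0 0 -80 0; 45 0 0 -80 0; 45 0 0 -80 0",
)

```text
time_s: 33.75
ee_pos: [627.9, -70.4, 309.0]
tool_rot: [0.0, 0.721, 0.692, 0.0]
wrist_force: [0.5, 0.1, -0.4]
gripper_width: 44.9
gripper_force: 0.0
```

Run:
```python
from h import *
check()
x,y,a=B["A"]; goal((x,y,250,np.pi/2+a),(x,y,142,np.pi/2+a))
crop("scene",280,130,480,270,4,"v4.png")
```

```text
A (np.int64(425), np.int64(163)) shift 17 3 score 0.63
B (np.int64(376), np.int64(176)) shift -12 3 score 0.56
C (np.int64(295), np.int64(199)) shift 27 25 score 0.48
D (np.int64(243), np.int64(209)) shift -3 -3 score 0.43
t 33.8 at [627.7 -70.4 308.1] th 1.53 F [ 0.1  0.5 -0.2] w 45.1 j [-0.19  0.46  1.36  0.    1.33 -0.14]
(424.6, 304.3, 250, 1.2007963267948965) -> [ 366.  -218.3   58.1] 0.329
(424.6, 304.3, 142, 1.2007963267948965) -> [ 366.  -218.3  166.1] 0.329
```

View pics/v4.png

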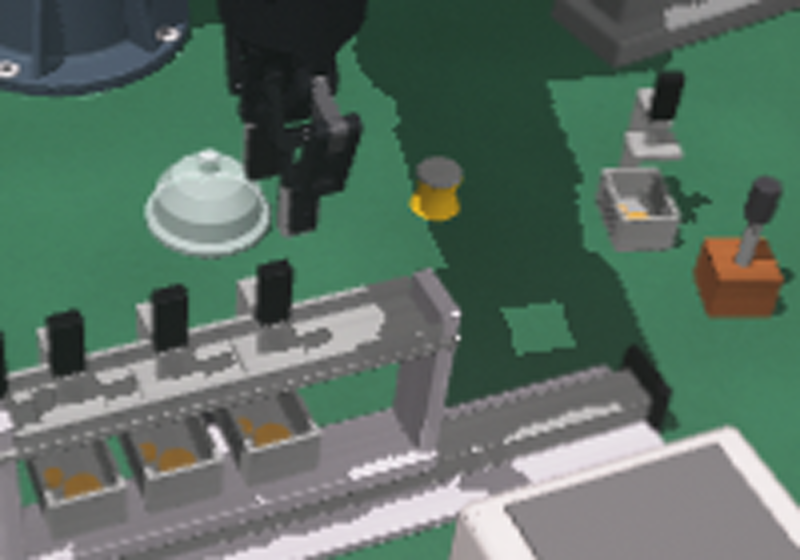

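Basket A has been knocked: it has shifted by about (17,3) px. The three hung baskets are seated well. I'll refit A from its rim corners at crop px (601,170), (668,170), (680,213), (612,222) and its tab top at (667,75).

Run:
```python
from h import *
pts=[((-33,-24,34),(601,170)),((-33,24,34),(668,170)),((33,24,34),(680,213)),((33,-24,34),(612,222)),((0,0,154),(667,75))]
def f(q):
    c,s=np.cos(q[2]),np.sin(q[2])
    return np.concatenate([proj("scene",[q[0]+c*p[0]-s*p[1],q[1]+s*p[0]+c*p[1],p[2]])-(279.6+u[0]/4,129.6+u[1]/4) for p,u in pts])
r=least_squares(f,[424,320,-.3],x_scale=[10,10,.1]);print(r.x.round(2),r.fun.round(1))
x,y,a=r.x; goal((x,y,250,np.pi/2+a),(x,y,142,np.pi/2+a))
crop("top",190,200,250,250,10,"v5.png")
```

```text
[ 4.5816e+02  3.4563e+02 -4.2000e-01] [ 0.8 -0.8 -1.7 -0.2 -1.1  2.   1.1 -0.8  0.9 -0.1]
t 33.85 at [627.6 -70.3 307.8] th 1.53 F [ 0.8  1.5 -0.4] w 45.2 j [-0.19  0.46  1.36  0.    1.33 -0.14]
(np.float64(458.15749740599773), np.float64(345.6315767067208), 250, np.float64(1.1472482292146917)) -> [ 408.7 -186.3   57.8] 0.383
(np.float64(458.15749740599773), np.float64(345.6315767067208), 142, np.float64(1.1472482292146917)) -> [ 408.7 -186.3  165.8] 0.383
```

View pics/v5.png

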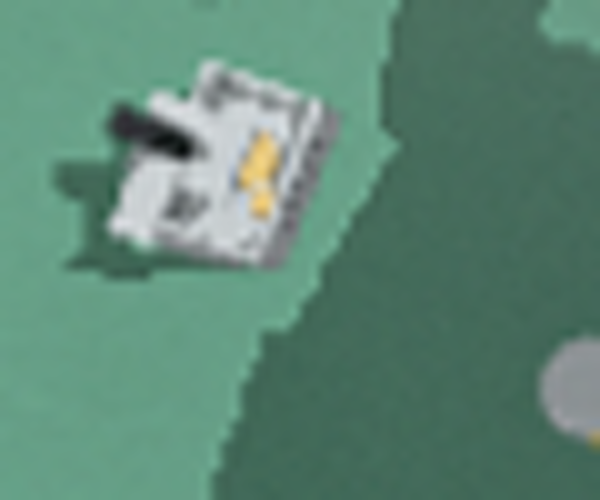

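Run:
```python
from h import *
pts=[("s",(-33,-24,34),(601,170)),("s",(-33,24,34),(668,170)),("s",(33,24,34),(680,213)),("s",(33,-24,34),(612,222)),("s",(0,0,154),(667,75)),
("t",(33,24,34),(211,60)),("t",(33,-24,34),(338,108)),("t",(-33,-24,34),(275,268)),("t",(0,0,154),(122,120))]
def f(q):
    c,s=np.cos(q[2]),np.sin(q[2]);o=[]
    for n,p,u in pts:
        X=[q[0]+c*p[0]-s*p[1],q[1]+s*p[0]+c*p[1],p[2]]
        o.append(proj("scene",X)-(279.6+u[0]/4,129.6+u[1]/4) if n=="s" else proj("top",X)-(189.55+u[0]/10,199.55+u[1]/10))
    return np.concatenate(o)
r=least_squares(f,[424,320,-.3],x_scale=[10,10,.1],loss="soft_l1");print(r.x.round(2),f(r.x).round(1))
x,y,a=r.x; goal((x,y,250,np.pi/2+a),(x,y,142,np.pi/2+a))
```

```text
[ 4.5785e+02  3.4498e+02 -3.6000e-01] [ 0.  -0.5 -2.6 -0.5 -0.8  1.7  1.6 -0.5  0.7 -0.1  0.7 -0.1 -0.7 -0.3
 -1.5 -0.5  1.8  0.3]
t 33.9 at [627.6 -70.4 307.7] th 1.53 F [-0.   0.4 -0.5] w 44.9 j [-0.19  0.46  1.36 -0.    1.33 -0.14]
(np.float64(457.8537744163597), np.float64(344.97688940086624), 250, np.float64(1.2077386323692556)) -> [ 408.1 -186.7   57.7] 0.322
(np.float64(457.8537744163597), np.float64(344.97688940086624), 142, np.float64(1.2077386323692556)) -> [ 408.1 -186.7  165.7] 0.322
```

apply_moves(
  moves="60 10 -25 0 0.05; 60 45 -55 0 0.1; 60 85 -80 0 0.15; 60 125 -100 0 0.2; 60 165 -118 0 0.26; 60 205 -132 20 0.32; 60 245 -145 40 0.34; 60 285 -156 57 0.34; 60 325 -166 57 0.34; 60 365 -176 57 0.34; 60 408 -186.5 57 0.34; 60 408 -186.5 57 0.34; 60 408 -186.5 57 0.34; 60 408 -186.5 85 0.34; 60 408 -186.5 115 0.34; 60 408 -186.5 140 0.34; 60 408 -186.5 158 0.34; 60 408 -186.5 164 0.34; 60 408 -186.5 164 0.34; 60 408 -186.5 164 0.34",
)

```text
time_s: 35.9
ee_pos: [458.9, 344.6, 145.7]
tool_rot: [0.0, 0.828, 0.56, 0.001]
wrist_force: [0.4, -0.3, -0.1]
gripper_width: 60.0
gripper_force: 0.0
```

apply_moves(
  moves="8 0 0 0 0; 8 0 0 0 0; 8 0 0 0 0; 8 0 0 0 0; 8 0 0 0 0; 8 0 0 0 0; 8 0 0 0 0; 8 0 0 0 0; 8 0 0 0 0",
)

```text
time_s: 36.8
ee_pos: [458.5, 345.0, 145.0]
tool_rot: [-0.0, 0.828, 0.56, 0.0]
wrist_force: [-1.6, 0.6, 4.6]
gripper_width: 11.5
gripper_force: 52.9
```

Run:
```python
from h import *
p=(629.6,-6.5)
goal((520,p[1],252,1.53),(*p,252,1.53))
```

```text
t 36.8 at [458.5 345.  145. ] th 1.19 F [-1.6  0.6  4.6] w 11.5 j [0.56 0.52 1.68 0.   0.93 0.94]
(520, -6.5, 252, 1.53) -> [-303.4  187.8 -107. ] -0.34
(629.6, -6.5, 252, 1.53) -> [-262.6  289.6 -107. ] -0.34
```

apply_moves(
  moves="8 0 0 -15 0; 8 0 0 -40 0; 8 0 0 -70 0; 8 0 0 -95 0; 8 0 0 -111 0; 8 0 0 -111 0; 8 -25 15 -111 -0.03; 8 -60 37 -111 -0.08; 8 -95 59 -111 -0.13; 8 -130 80 -111 -0.18; 8 -165 102 -111 -0.23; 8 -200 124 -111 -0.28; 8 -235 145 -111 -0.34; 8 -270 167 -111 -0.34; 8 -303 188 -111 -0.34; 8 -303 188 -111 -0.34; 8 -303 188 -111 -0.34; 8 -303 188 -111 -0.34",
)

```text
time_s: 38.6
ee_pos: [519.8, -5.6, 254.9]
tool_rot: [-0.001, 0.721, 0.693, -0.0]
wrist_force: [-1.0, -0.8, -3.0]
gripper_width: 10.9
gripper_force: 51.8
```

Run:
```python
from h import *
goal((628.6,-6.5,256,1.53),(629.6,-6.5,230.1,1.53))
```

```text
t 38.6 at [519.8  -5.6 254.9] th 1.53 F [-1.  -0.8 -3. ] w 10.9 j [-0.1   0.29  1.73  0.    1.12 -0.06]
(628.6, -6.5, 256, 1.53) -> [  3.6 108.8  -1.1] 0.0
(629.6, -6.5, 230.1, 1.53) -> [  3.6 109.8  24.8] 0.0
```

apply_moves(
  moves="8 1 15 -1 0; 8 1 33 -1 0; 8 2 51 -1 0; 8 2 69 -1 0; 8 3 87 -1 0; 8 4 102 -1 0; 8 4 110 -1 0; 8 4 110 -1 0; 8 4 110 -1 0; 8 4 110 5 0; 8 4 110 10 0; 8 4 110 15 0; 8 4 110 19 0; 8 4 110 22 0; 8 4 110 23 0; 8 4 110 24 0; 8 4 110 25 0; 8 4 110 25 0",
)

```text
time_s: 40.4
ee_pos: [630.3, -6.8, 230.8]
tool_rot: [0.0, 0.721, 0.692, 0.0]
wrist_force: [1.0, -0.4, -1.8]
gripper_width: 11.3
gripper_force: 51.8
```

apply_moves(
  moves="8 0 0 0.5 0; 8 0 0 1 0; 8 0 0 1 0",
)

```text
time_s: 40.7
ee_pos: [630.4, -6.9, 230.2]
tool_rot: [0.0, 0.721, 0.692, 0.0]
wrist_force: [-1.4, -1.1, 0.2]
gripper_width: 10.8
gripper_force: 52.4
```

apply_moves(
  moves="8 0 0 0.5 0; 14 0 0 0.5 0; 25 0 0 0 0; 45 0 0 0 0; 45 0 0 0 0; 45 0 0 0 0; 45 0 0 -10 0; 45 0 0 -30 0; 45 0 0 -60 0; 45 0 0 -80 0; 60 0 0 -80 0; 60 -25 0 -80 0; 60 -65 0 -80 0; 60 -105 0 -80 0; 60 -145 0 -80 0; 60 -185 0 -80 0; 60 -220 0 -80 0; 60 -238 0 -80 0; 60 -238 0 -80 0; 60 -238 0 -80 0",
)

```text
time_s: 42.7
ee_pos: [620.5, -244.0, 309.4]
tool_rot: [-0.0, 0.721, 0.692, 0.0]
wrist_force: [-0.5, 0.5, -0.3]
gripper_width: 59.8
gripper_force: 0.0
```

Run:
```python
from h import *
goal((621.2,-244.5,224,1.53))
crop("scene",280,150,440,270,5,"v6.png")
```

```text
t 42.7 at [ 620.5 -244.   309.4] th 1.53 F [-0.5  0.5 -0.3] w 59.8 j [-0.44  0.53  1.25  0.    1.37 -0.4 ]
(621.2, -244.5, 224, 1.53) -> [-0.5  0.7 85.4] -0.0
```

View pics/v6.png

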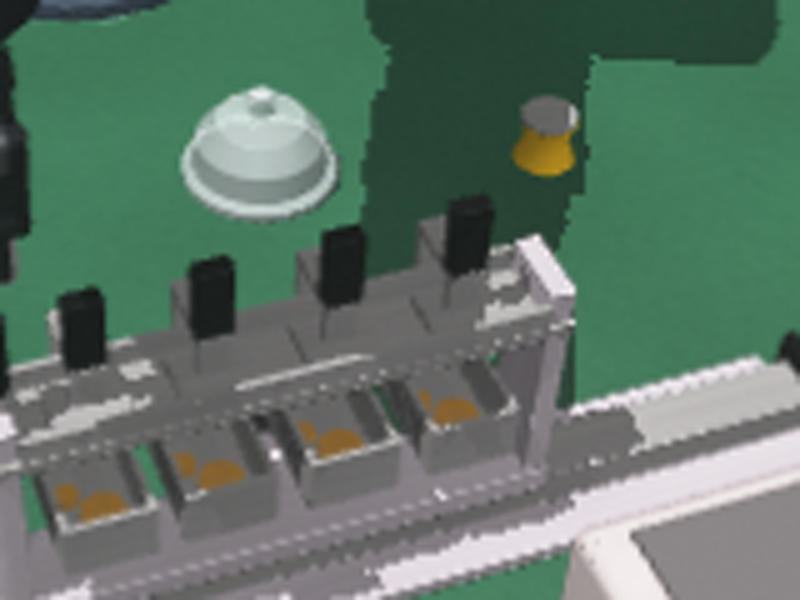

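All four baskets hang in the channel. Gripping the knob.

apply_moves(
  moves="60 0 0 20 0; 60 0 1 45 0; 60 0 1 70 0; 60 0 1 82 0; 60 0 1 86 0; 60 0 1 86 0; 18 0 1 86 0; 18 0 1 86 0; 18 0 1 86 0; 18 0 1 86 0; 18 0 1 86 0; 18 0 1 86 0; 18 0 1 86 0",
  force=35,
)

```text
time_s: 44.05
ee_pos: [621.1, -244.8, 224.8]
tool_rot: [-0.0, 0.721, 0.692, -0.0]
wrist_force: [-5.3, 1.5, 5.8]
gripper_width: 18.9
gripper_force: 34.4
```

apply_moves(
  moves="18 0.3 0 0 0; 18 1 0 0 0; 18 2 0 0 0; 18 3.5 0 0 0; 18 5.5 0 0 0; 18 8 0 0 0; 18 11 0 0 0; 18 14.5 0 0 0; 18 18 0 0 0; 18 22 0 0 0; 18 26 0 0 0; 18 30 0 0 0; 18 34 0 0 0; 18 38 0 0 0; 18 42 0 0 0; 18 46 0 0 0; 18 50 0 0 0; 18 54 0 0 0; 18 58 0 0 0; 18 62 0 0 0",
)

```text
time_s: 46.05
ee_pos: [623.6, -183.2, 224.8]
tool_rot: [0.0, 0.722, 0.692, -0.001]
wrist_force: [-5.3, -1.4, 5.0]
gripper_width: 18.7
gripper_force: 34.4
```

apply_moves(
  moves="18 4 0 0 0; 18 8 0 0 0; 18 12 0 0 0; 18 16 0 0 0; 18 20 0 0 0; 18 24 0 0 0; 18 28 0 0 0; 18 32 0 0 0; 18 36 0 0 0; 18 40 0 0 0; 18 44 0 0 0; 18 48 0 0 0; 18 52 0 0 0; 18 56 0 0 0; 18 59.5 0 0 0; 18 63 0 0 0; 18 66 0 0 0; 18 69 0 0 0; 18 72 0 0 0; 18 74.5 0 0 0",
)

```text
time_s: 48.05
ee_pos: [626.6, -108.6, 224.7]
tool_rot: [-0.0, 0.722, 0.692, -0.001]
wrist_force: [-6.7, -1.9, 6.2]
gripper_width: 19.3
gripper_force: 34.5
```

apply_moves(
  moves="18 2.3 0 0 0; 18 4.5 0 0 0; 18 6.5 0 0 0; 18 8.5 0 0 0; 18 10 0 0 0; 18 11.5 0 0 0; 18 13 0 0 0; 18 14.5 0 0 0; 18 16 0 0 0; 18 17 0 0 0; 18 18 0 0 0; 18 19 0 0 0; 18 20 0 0 0; 18 20.5 0 0 0; 18 20.5 0 0 0",
)

```text
time_s: 49.55
ee_pos: [627.5, -88.1, 224.8]
tool_rot: [-0.0, 0.721, 0.692, -0.0]
wrist_force: [-6.4, -1.0, 6.8]
gripper_width: 18.9
gripper_force: 34.5
```

apply_moves(
  moves="18 0.7 0 0 0; 18 1.4 0 0 0; 18 2.1 0 0 0; 18 2.8 0 0 0; 18 3.5 0 0 0; 18 4.2 0 0 0; 18 5 0 0 0; 18 6 0 0 0; 18 7 0 0 0; 18 7 0 0 0; 18 7 0 0 0",
)

```text
time_s: 50.65
ee_pos: [627.6, -84.9, 224.8]
tool_rot: [0.002, 0.722, 0.692, -0.003]
wrist_force: [-7.8, -22.9, 4.9]
gripper_width: 19.1
gripper_force: 34.3
```

The carriage is at the dryer stop. I'll relieve, release, rise and go over the pin.

apply_moves(
  moves="18 -3.5 0 0 0; 18 -3.5 0 0 0; 25 -3.5 0 0 0; 60 -3.5 0 0 0; 60 -3.5 0 0 0; 60 -3.5 0 0 0; 60 -3.5 0 -15 0; 60 -3.5 0 -45 0; 60 -3.5 0 -80 0; 60 -3.5 0 -80 0; 60 15 -4 -80 0; 60 50 -10 -80 0; 60 90 -18 -80 0; 60 130 -26 -80 0; 60 170 -34 -80 0; 60 210 -42 -80 0; 60 250 -49 -80 0; 60 290 -56 -80 0; 60 330 -64 -80 0; 60 370 -71 -80 0",
)

```text
time_s: 52.65
ee_pos: [571.1, 294.1, 303.5]
tool_rot: [-0.0, 0.721, 0.693, -0.0]
wrist_force: [0.1, 0.1, 0.0]
gripper_width: 60.0
gripper_force: 0.0
```

Run:
```python
from h import *
from rig import manip
goal((559.5,370.5,200,1.53),(559.5,370.5,103,1.53))
T=manip.grab_frame("top")["pixels"][:,:,::-1];S=manip.grab_frame("scene")["pixels"][:,:,::-1]
r=lambda im,k:cv2.resize(im,None,fx=k,fy=k,interpolation=cv2.INTER_CUBIC)
print(proj("scene",[523,-59,40]),proj("top",[523,-59,40]))
cv2.imwrite("pics/v7.png",np.vstack([r(T[185:215,300:340],10),r(S[200:230,315:355],10)]))
```

```text
t 52.65 at [571.1 294.1 303.5] th 1.53 F [0.1 0.1 0. ] w 60.0 j [0.4  0.48 1.33 0.   1.33 0.44]
(559.5, 370.5, 200, 1.53) -> [ 75.9 -14.7 103.5] 0.0
(559.5, 370.5, 103, 1.53) -> [ 75.9 -14.7 200.5] 0.0
[333.64325095 222.79156772] [318.87966091 200.94427701]
```

View pics/v7.png

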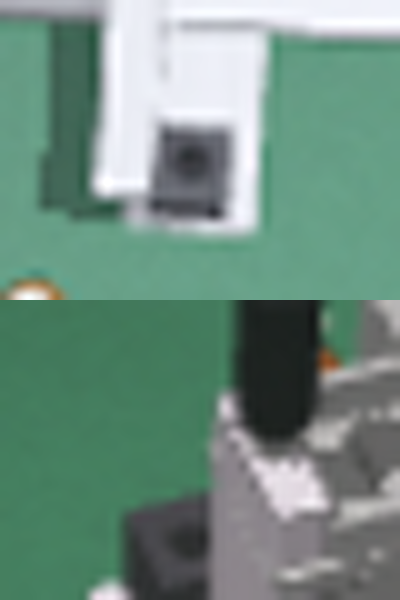

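The hole is at about (318.9,200.2) px in the top view and (333.4,223.6) in the scene view. The lug stands on its +y side, so the hole is clear. Now to the pin.

apply_moves(
  moves="60 25 -5 20 0; 60 50 -10 50 0; 60 76 -15 85 0; 60 76 -15 103 0; 60 76 -15 130 0; 60 76 -15 160 0; 60 76 -15 185 0; 60 76 -15 196 0; 60 76 -15 199 0; 60 76 -15 199 0; 60 76 -15 199 0; 18 76 -15 199 0; 18 76 -15 199 0; 18 76 -15 199 0; 18 76 -15 199 0; 18 76 -15 199 0; 18 76 -15 199 0; 18 76 -15 199 0",
  force=40,
)

```text
time_s: 54.55
ee_pos: [560.8, 368.5, 105.4]
tool_rot: [0.0, 0.721, 0.692, 0.0]
wrist_force: [-1.7, 0.6, 5.9]
gripper_width: 20.7
gripper_force: 38.9
```

Run:
```python
from h import *
goal()
a,b=np.array([333.35,223.55]),np.array([318.85,200.15])
print("lock",least_squares(lambda q:np.r_[proj("scene",[*q,40])-a,proj("top",[*q,40])-b],[520,-60]))
print("pinscene", tri((470.7,176.0),(201.6,185.4)))
```

```text
t 54.55 at [560.8 368.5 105.4] th 1.53 F [-1.7  0.6  5.9] w 20.7 j [0.51 0.73 1.42 0.   0.99 0.55]
lock      message: Both `ftol` and `xtol` termination conditions are satisfied.
     success: True
      status: 4
         fun: [ 2.751e-01 -3.079e-02  3.481e-01  1.245e-01]
           x: [ 5.256e+02 -6.015e+01]
        cost: 0.10666273849252361
         jac: [[ 1.351e-01  3.225e-01]
               [ 2.375e-01 -9.284e-02]
               [ 6.618e-03 -2.611e-01]
               [-2.582e-01 -5.766e-03]]
        grad: [-5.087e-09  3.460e-08]
  optimality: 3.45980591324839e-08
 active_mask: [ 0.000e+00  0.000e+00]
        nfev: 4
        njev: 4
pinscene (array([559.7, 371.6, 114.1]), array([ 0.2, -0. ,  0.2,  0.1]))
```

The pin is gripped along x. I'll regrip it turned 90° so it is centred in y as well.

apply_moves(
  moves="30 0 0 0 0; 50 0 0 0 0; 50 0 0 0 0; 50 0 0 0 -0.15; 50 0 0 0 -0.3; 50 0 0 0 -0.45; 50 0 0 0 -0.6; 50 0 0 0 -0.75; 50 0 0 0 -0.9; 50 0 0 0 -1.05; 50 0 0 0 -1.2; 50 0 0 0 -1.35; 50 0 0 0 -1.5; 50 0 0 0 -1.571; 50 0 0 0 -1.571; 18 0 0 0 -1.571; 18 0 0 0 -1.571; 18 0 0 0 -1.571; 18 0 0 0 -1.571; 18 0 0 0 -1.571",
)

```text
time_s: 56.55
ee_pos: [560.7, 369.3, 105.0]
tool_rot: [0.0, 0.021, 1.0, 0.001]
wrist_force: [-0.6, 5.2, -1.3]
gripper_width: 21.4
gripper_force: 39.0
```

apply_moves(
  moves="18 0 0 0 0; 18 0 0 0 0; 18 0 0 0 0",
  force=60,
)

```text
time_s: 56.85
ee_pos: [560.7, 369.5, 105.0]
tool_rot: [0.0, 0.021, 1.0, 0.001]
wrist_force: [-0.1, 6.1, -1.5]
gripper_width: 20.6
gripper_force: 58.5
```

Run:
```python
from h import *
goal((526,-60,180),(526,-60,145))
```

```text
t 56.85 at [560.7 369.5 105. ] th 3.099 F [-0.1  6.1 -1.5] w 20.6 j [ 0.51  0.73  1.42  0.    0.99 -1.02]
(526, -60, 180) -> [  16.5 -430.6  -75. ] None
(526, -60, 145) -> [  16.5 -430.6  -40. ] None
```

apply_moves(
  moves="18 0 0 -8 0; 18 0 0 -22 0; 18 0 0 -40 0; 18 0 0 -60 0; 18 0 0 -80 0; 18 5 -10 -95 0; 18 15 -35 -95 0; 18 28 -70 -95 0; 18 40 -110 -95 0; 18 45 -150 -95 0; 18 45 -190 -95 0; 18 45 -230 -95 0; 18 45 -270 -95 0; 18 42 -310 -95 0; 18 35 -350 -95 0; 18 26 -385 -95 0; 18 19 -412 -95 0; 18 16 -431 -95 0; 18 16 -431 -95 0; 18 16 -431 -95 0",
)

```text
time_s: 58.85
ee_pos: [526.9, -61.5, 199.8]
tool_rot: [-0.0, 0.021, 1.0, 0.0]
wrist_force: [0.0, 0.0, -1.0]
gripper_width: 20.9
gripper_force: 58.5
```

Run:
```python
from h import *
from rig import manip
goal((526.4,-60.5,145),(526.4,-60.5,105))
```

```text
t 58.85 at [526.9 -61.5 199.8] th 3.099 F [ 0.  0. -1.] w 20.9 j [-0.2   0.38  1.76  0.    1.01 -1.73]
(526.4, -60.5, 145) -> [ 0.5  1.  54.8] None
(526.4, -60.5, 105) -> [ 0.5  1.  94.8] None
```

apply_moves(
  moves="18 0 1 15 0; 18 0 1 30 0; 18 0 1 42 0; 18 0 1 52 0; 18 0 1 57 0; 18 0 1 59 0; 18 0 1 60.5 0; 18 0 1 62 0; 18 0 1 63.5 0; 18 0 1 65 0; 18 0 1 65 0",
)

```text
time_s: 59.95
ee_pos: [526.7, -60.4, 135.0]
tool_rot: [-0.0, 0.021, 1.0, 0.0]
wrist_force: [-2.9, 1.9, 0.1]
gripper_width: 20.3
gripper_force: 58.7
```

apply_moves(
  moves="18 0.5 0.3 1.5 0; 18 0.5 0.3 3 0; 18 0.5 0.3 5 0; 18 0.5 0.3 7 0; 18 0.5 0.3 9 0; 18 0.5 0.3 11 0; 18 0.5 0.3 13 0; 18 0.5 0.3 15 0; 18 0.5 0.3 15 0",
)

```text
time_s: 60.85
ee_pos: [526.2, -60.1, 119.3]
tool_rot: [-0.001, 0.02, 1.0, 0.0]
wrist_force: [-3.1, 3.1, -0.6]
gripper_width: 20.9
gripper_force: 58.6
```

Sliding in freely. Lowering to the bottom.

apply_moves(
  moves="18 0.5 0.5 2 0; 18 0.5 0.5 4 0; 18 0.5 0.5 6 0; 18 0.5 0.5 8 0; 18 0.5 0.5 10 0; 18 0.5 0.5 11.5 0; 18 0.5 0.5 12.5 0; 18 0.5 0.5 13.5 0; 18 0.5 0.5 14 0; 18 0.5 0.5 14 0",
)

```text
time_s: 61.85
ee_pos: [525.8, -59.6, 105.5]
tool_rot: [-0.0, 0.02, 1.0, 0.0]
wrist_force: [-4.1, 5.0, 1.3]
gripper_width: 20.5
gripper_force: 58.8
```

apply_moves(
  moves="18 0 0 0.7 0; 18 0 0 1.4 0; 18 0 0 1.4 0",
)

```text
time_s: 62.15
ee_pos: [526.0, -59.6, 104.5]
tool_rot: [-0.0, 0.02, 1.0, 0.0]
wrist_force: [-4.7, 5.1, 6.5]
gripper_width: 20.5
gripper_force: 59.4
```

apply_moves(
  moves="24 0 0 0 0; 45 0 0 0 0; 45 0 0 0 0; 45 0 0 0 0; 45 0 0 -15 0; 45 0 0 -45 0; 45 0 0 -90 0; 45 0 0 -130 0; 45 30 -30 -150 0; 45 60 -70 -150 0; 45 90 -110 -150 0; 45 110 -150 -150 0; 45 130 -190 -150 0; 45 130 -190 -150 0; 45 130 -190 -150 0; 45 130 -190 -150 0",
)

```text
time_s: 63.75
ee_pos: [388.9, -243.8, 254.4]
tool_rot: [0.0, 0.02, 1.0, 0.0]
wrist_force: [0.1, -0.3, -0.3]
gripper_width: 45.3
gripper_force: 0.0
```

Run:
```python
from h import *
from rig import manip
goal()
T=manip.grab_frame("top")["pixels"][:,:,::-1];S=manip.grab_frame("scene")["pixels"][:,:,::-1]
r=lambda im,k:cv2.resize(im,None,fx=k,fy=k,interpolation=cv2.INTER_CUBIC)
cv2.imwrite("pics/v8.png",np.vstack([r(T[150:225,230:430],3),r(S[145:265,260:460],3)[:,:]]))
```

```text
t 63.75 at [ 388.9 -243.8  254.4] th 3.101 F [ 0.1 -0.3 -0.3] w 45.3 j [-0.66  0.18  1.87  0.    1.08 -2.19]
```

View pics/v8.png

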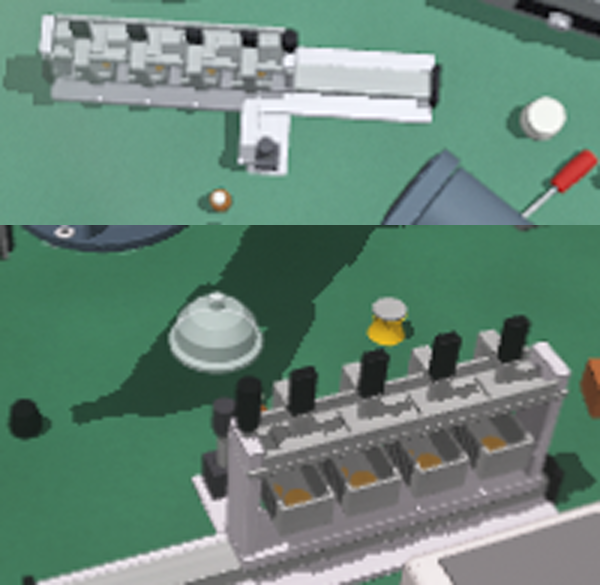

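The four baskets hang in the channel, the carriage is at the dryer stop, and the pin stands in the lock tube (top crop (266,150)). The bystanders in view are undisturbed. I'll wait a second for the baskets to settle, then hand in.

apply_moves(
  moves="45 0 0 0 0; 45 0 0 0 0; 45 0 0 0 0; 45 0 0 0 0; 45 0 0 0 0; 45 0 0 0 0; 45 0 0 0 0; 45 0 0 0 0; 45 0 0 0 0; 45 0 0 0 0",
)

```text
time_s: 64.85
ee_pos: [388.5, -244.4, 254.4]
tool_rot: [-0.0, 0.02, 1.0, 0.0]
wrist_force: [-0.3, -0.2, 0.5]
gripper_width: 44.7
gripper_force: 0.0
```

```bash
python3 -c "
from rig import manip
print(manip.job_done())"
```

```text
the job is handed in; nothing more can be done
None
```

The job is handed in: I ran the empty carriage to both stops, hung all four grey baskets (one had been knocked aside and was re-measured), slid the loaded carriage gently to the dryer stop, and put the lock pin fully down in its tube, in about 65 s of the 210 s.

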